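# Put the ink away after printing

## Task

Clear the ink off the glass slab: stand each of the three ink tins upright, flat on the floor of the drip saucer of its own size (large in large, medium in medium, small in small), and press the ink cartridge down lengthwise into the twin spring clip, about centred, until it has snapped fully home in both clips. Do not push or tip the small glass jar and the little brown bottle that stand in between, and let go of everything at the end.

Things in the scene. Friction and masses are not known exactly. Their poses are not given: they have to be found in the camera images.
- tin_large_mid (a point): large ink tin: upright closed round steel tin with a white paper label band, diameter 66, height 60. Point: on its axis, half-way up (30 above its underside); z along the axis, up. Loose, 0.34 kg give or take a third. Starts on the glass slab, whose top is 6 above the table
- tin_medium_mid (a point): medium ink tin: upright closed round steel tin with a white paper label band, diameter 52, height 50. Point: on its axis, half-way up (25 above its underside); z along the axis, up. Loose, 0.2 kg give or take a third. Starts on the glass slab, whose top is 6 above the table
- tin_small_mid (a point): small ink tin: upright closed round steel tin with a white paper label band, diameter 38, height 42. Point: on its axis, half-way up (21 above its underside); z along the axis, up. Loose, 0.1 kg give or take a third. Starts on the glass slab, whose top is 6 above the table
- saucer_large: large drip saucer: fixed round aluminium dish lying on the table, inner diameter 86, rim wall 4 thick, rim top 7 above the table, its floor 3 above the table. Origin: centre of its underside, on the table (z = 0)
- saucer_medium: medium drip saucer: fixed round aluminium dish lying on the table, inner diameter 72, rim wall 4 thick, rim top 7 above the table, its floor 3 above the table. Origin: centre of its underside, on the table (z = 0)
- saucer_small: small drip saucer: fixed round aluminium dish lying on the table, inner diameter 58, rim wall 4 thick, rim top 7 above the table, its floor 3 above the table. Origin: centre of its underside, on the table (z = 0)
- cartridge_mid (a point): ink cartridge: white plastic cylinder on its side, diameter 36, length 150, black nozzle 24 long (diameter 16 to 8) on its +x end. Point: on its axis, middle of the 150; x along the axis towards the nozzle (y, z turn as it rolls). Loose, 0.18 kg give or take a third, starts on the slab (6 thick). A push straight down of 8 to 14 N in all (most at about 58 up; past 48 up it pulls itself home) snaps it into the clip, nozzle either way
- clip: fixed twin spring clip: plywood base 150 (x) by 76 (y) by 8, with two steel clips 12 wide at x = -55 and +55 (98 free between for fingers). Each: flat saddle 22 above table between sprung jaws; lips 51.5 up, 30 apart, flaring to 60 apart at 65 up. Origin: centre of underside, on the table; x: the cartridge's direction in it. Cartridge axis: about 60 up when lying on the lips, 40 when snapped home
- jar: small clear glass jar with paper label and black lid, diameter 32, height 45, loose on the slab; not to be disturbed. Origin: centre of its underside
- bottle: small brown glass bottle with black cap, diameter 30, height 58, loose on the table; not to be disturbed. Origin: centre of its underside

How it is judged (in metres and radians):
At the end, for the whole second after the job is handed in: Each tin upright (0.08 rad) on the floor of its own saucer, within 13 mm of its centre; cartridge in both clips, axis at most 3.5 mm above seated height, within 6 mm sideways, 16 mm lengthwise, 0.06 rad; all at rest; jar and bottle moved under 30 mm (horizontal distance between tin_large_mid and saucer_large below 0.013 m and z of tin_large_mid in the frame of saucer_large between 0.029 and 0.0355 m and angle between each of tin_large_mid, tin_medium_mid, tin_small_mid's own z axis and vertical below 0.08 rad and horizontal distance between tin_medium_mid and saucer_medium below 0.013 m and z of tin_medium_mid in the frame of saucer_medium between 0.024 and 0.0305 m and horizontal distance between tin_small_mid and saucer_small below 0.013 m and z of tin_small_mid in the frame of saucer_small between 0.02 and 0.0265 m and z of cartridge_mid in the frame of clip between 0.036 and 0.0435 m and y of cartridge_mid in the frame of clip between -0.006 and 0.006 m and x of cartridge_mid in the frame of clip between -0.016 and 0.016 m and angle between the x axis of cartridge_mid and the x axis of clip, either way round below 0.06 rad and linear speed of each of tin_large, tin_medium, tin_small, cartridge below 0.02 m/s and distance of each of jar, bottle from where it was at the start of the episode below 0.03 m); the robot touches nothing.
It fails at once if the glass jar is tipped or pushed more than 30 mm (angle between jar's own z axis and vertical above 0.5 rad or distance of jar from where it was at the start of the episode above 0.03 m).
It fails at once if the brown bottle is tipped or pushed more than 30 mm (angle between bottle's own z axis and vertical above 0.5 rad or distance of bottle from where it was at the start of the episode above 0.03 m).
It also fails if it takes over 104 s, if anything falls off the work surface, if the arm or the gripper's body presses on something with over 40 N, if the wrist force passes 120 N, or if a joint passes its speed limit or range.

## Robot

A 6-joint arm with a two-finger parallel gripper is mounted at the origin on the work surface. World frame = base frame: x ahead of the robot, y to its left, z up, the work surface at z = 0. Lengths are in m, angles in degrees, forces in N, time in s.
With the tool pointing down it reaches from about 0.375 to 0.9 m from the base axis. Payload 3.1 kg.
Tool frame: the origin (TCP) lies on the front face of the gripper's body, between the roots of the fingers; the fingertips stand 70 mm ahead of it and the grasp point (between the pads) lies 51 mm ahead of it (bot.tip_extent is the distance from the TCP to the fingertips, in m); z points along the fingers, x is the direction in which the jaws open and shut, and the axes are right-handed (so a half turn about z gives the same grasp; the last joint's range is limited). The gripper opens to 87 mm and grips with 3 to 60 N. Pads are 19 mm wide; open, the fingers measure 117 mm over their backs; the gripper's body (75 mm by 190 mm) begins 51 mm behind the grasp point.
Start: joints at [65.632, 30.224, 82.088, -0, 67.689, -10.227], TCP at [0.153, 0.606, 0.292] pointing down, gripper open.
Joint ranges: [-176.69, 176.69], [-43.24, 126.21], [12.49, 139.97], [-82, 262], [0, 151.66], [-163.58, 163.58]. Speed limits (degrees/s): [159.86, 159.86, 180, 180, 180, 180].

## Interface

Orientations are given as a 3x3 rotation matrix whose columns are the frame's x, y, z axes.
In Python, from rig import bot, viewer, ticket gives the robot as it stands. The module is installed in compiled form; this text tells all that it offers.
- The arm moves only by the tool arm_command, never from a script. Its argument "targets" is a list of rows, each an object with "rot": the turn, a rotation vector about the tool's x, y, z in degrees, a list of three; "offset": the shift along the tool's x, y, z in cm, a list of three; "gripper": the closure, from 0 (fully open) to 1 (shut). A call has 1 to 8 rows; each row is the pose to reach, as a shift and turn from the pose commanded when the call began, along the tool's axes at that moment; what a row does not reach only later rows make up. A row lasts 1/10 s, in which the tool goes at most 50 mm and 8.59 degrees, less where a joint would pass 70% of its speed; a pose out of reach is approached as far as the arm can. A call with a gripper value outside its range is refused whole. The fingers move at their own pace and stop on an object; the grip force is fixed at half the most. Time passes only in rows, so rows that repeat a pose let the fingers close. It gives the time, the measured TCP pose, the force and the opening at its end, in the units of the state.
- bot.read_state(): the state, without advancing time (a new reading comes with each control period).
- viewer.capture(name): name is "scene" or "top" or "wrist"; returns a dict with "frame" (400x640x3 uint8, red, green, blue), "fx", "fy", "cx", "cy" (pixels), "view" (4x4, takes a point from world to camera coordinates). Camera axes: x right, y down, z forward; pixel columns grow to the right and rows downward; lengths in m; the calibration is good to about 2 mm. The wrist camera is an equidistant fisheye: a pixel r from the principal point sees the ray r / f radians off the axis. A picture is of the moment at which its call begins. There is no depth.
- ticket.hand_in(): hands the job in, once; it reports no verdict.
The state is a dict: "time_s": time; "joint_positions": joint angles; "qvel": joint speeds; "tau": joint torques, N m; "position": TCP position; "tcp_rot": TCP orientation; "force": force on the tool from outside, world axes, zero at the start; "moment": the same for the moment, N m; "opening": opening from 0.0 (shut) to 1.0 (fully open).
Only numpy, scipy, OpenCV 4.12 (cv2) and the standard library are available. Lean on these libraries where they do the work, as an engineer would, in place of code of your own. Each camera call takes 0.05 s, during which the arm holds its last target. There are 200 camera calls.

## Working session

There is one attempt and no reset: what is moved stays moved. The work goes in short steps, Python scripts to look and compute and a tool call to move; the robot and the scene stay as the last step left them, time stands still between calls to the robot, and variables do not carry over. Pictures are saved under pics/ and viewed, about 12 in all and at most 16, crops included, and the job is handed in when it is done.

Besides the shell and the picture viewer there is one more tool, called after ">>>" as name(argument=value, ...) on one line, values as JSON. arm_command: Moves the arm, as the interface text tells. Its arguments: {"type":"object","properties":{"targets":{"type":"array"}},"required":["targets"]}

```bash
mkdir -p pics; python3 - <<'E'
from rig import bot,viewer
import cv2,numpy as np
s=bot.read_state();print(s['time_s'],s['position'],np.round(s['tcp_rot'],3).tolist(),s['force'])
for n in('scene','top'):
    c=viewer.capture(n);cv2.imwrite(f'pics/{n}0.png',c['frame'][:,:,::-1])
    print(n,c['fx'],c['fy'],c['cx'],c['cy'],np.round(c['view'],4).tolist())
E
```

```text
0.0 [0.15242229 0.60551561 0.29126877] [[0.244, 0.97, -0.001], [0.97, -0.244, -0.002], [-0.002, -0.0, -1.0]] [-1.22123234  0.99446703 -0.47644812]
scene 374.1458750474615 374.1458750474615 318.43690597107485 197.74224369997043 [[-0.3756, 0.9267, 0.0123, 0.2167], [0.7358, 0.3063, -0.604, -0.3481], [-0.5634, -0.2178, -0.7969, 1.1381], [0.0, 0.0, 0.0, 1.0]]
top 384.8207193829447 384.8207193829447 322.1805747784091 194.93268719790134 [[0.0231, -0.9996, 0.014, -0.0374], [-0.9875, -0.025, -0.1557, 0.5264], [0.156, -0.0102, -0.9877, 0.7536], [0.0, 0.0, 0.0, 1.0]]
```

View pics/top0.png

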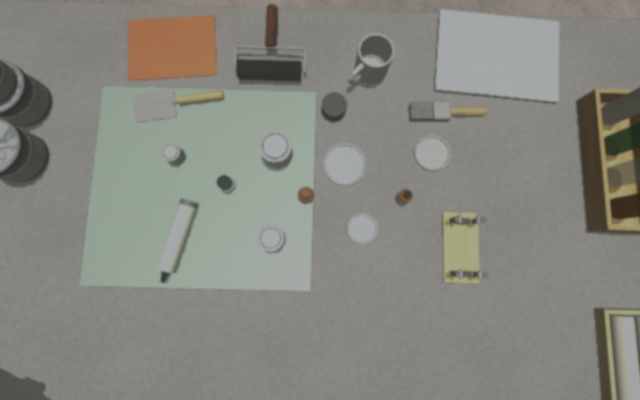

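View pics/scene0.png

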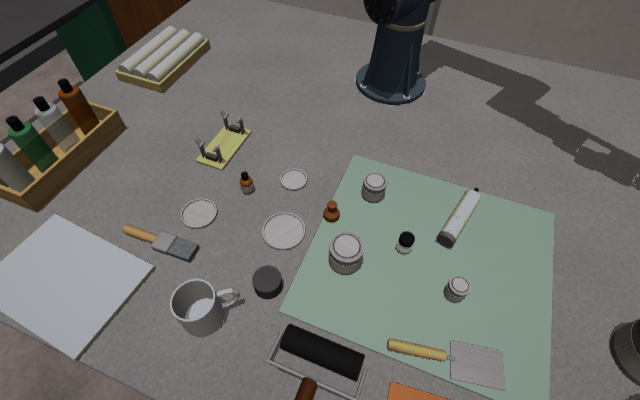

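Top view: tins L (276,147), M (271,238), S (172,153); saucers L (344,164), M (432,153), S (362,228); clip (461,247); jar (225,183); bottle (405,196); a copper weight at (306,194). I'll enlarge it for measuring.

```bash
python3 - <<'E'
import cv2
f=cv2.imread('pics/top0.png')
c=f[130:285,150:310];cv2.imwrite('pics/a.png',cv2.resize(c,None,fx=3.8,fy=3.8,interpolation=cv2.INTER_CUBIC))
c=f[130:290,295:490];cv2.imwrite('pics/b.png',cv2.resize(c,None,fx=3.7,fy=3.7,interpolation=cv2.INTER_CUBIC))
E
```

```text
(no output)
```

View pics/a.png

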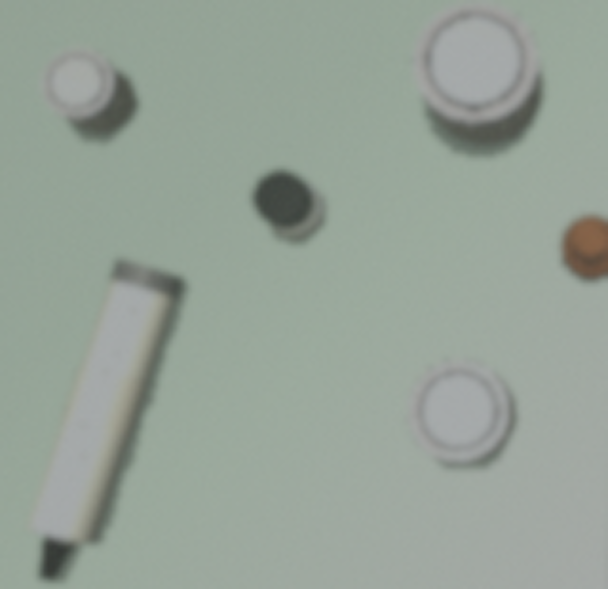

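View pics/b.png

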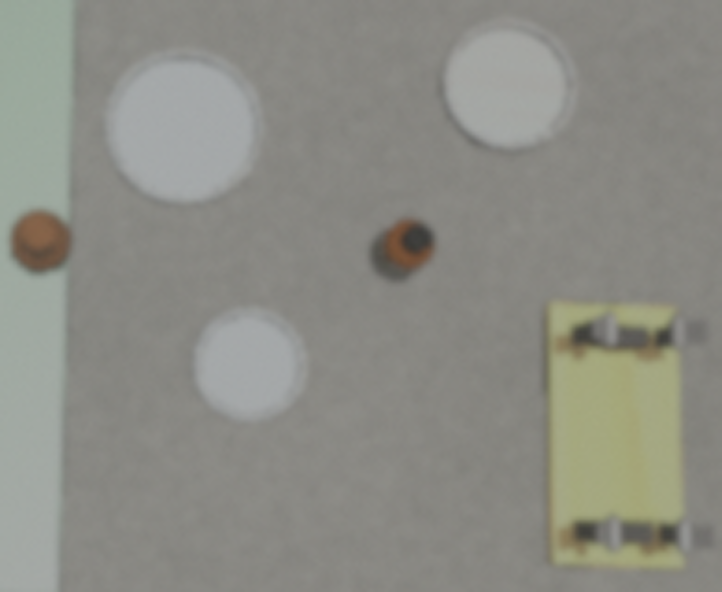

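Crop a (×3.8, origin 150,130): lids L (476,59), M (458,411), S (79,83); jar lid (284,199); cartridge rear (150,268), front (67,535). Crop b (×3.7, origin 295,130): saucers L (184,125), M (510,84), S (250,364); clip base corners (549,303),(671,307),(684,566),(553,564); bottle cap (417,237); weight (40,240).

```bash
cat >h.py <<'E'
import numpy as np
from rig import bot,viewer
def back(c,u,v,z):
    V=np.array(c['view']);d=V[:3,:3].T@np.array([(u-c['cx'])/c['fx'],(v-c['cy'])/c['fy'],1]);o=-V[:3,:3].T@V[:3,3]
    return o+d*(z-o[2])/d[2]
def proj(c,p):
    V=np.array(c['view']);q=V[:3,:3]@p+V[:3,3];return np.array([c['fx']*q[0]/q[2]+c['cx'],c['fy']*q[1]/q[2]+c['cy']])
E
python3 - <<'E'
from h import *
t=viewer.capture('top');s=viewer.capture('scene')
A=lambda x,y:(150+x/3.8-.4,130+y/3.8-.4);B=lambda x,y:(295+x/3.7-.4,130+y/3.7-.4)
P=dict(tinL=(A(476,59),.066),tinM=(A(458,411),.056),tinS=(A(79,83),.048),jar=(A(284,199),.051),rear=(A(150,268),.024),front=(A(67,535),.024),
 sL=(B(184,125),.007),sM=(B(510,84),.007),sS=(B(250,364),.007),c1=(B(549,303),.008),c2=(B(671,307),.008),c3=(B(684,566),.008),c4=(B(553,564),.008),bot=(B(417,237),.058),wt=(B(40,240),.03))
W={}
for k,(p,z) in P.items():
    W[k]=w=back(t,*p,z);print(k,np.round(w,4),'r%.3f'%np.hypot(*w[:2]),'scene px',np.round(proj(s,w)))
d=W['front']-W['rear'];print('cart',(W['front']+W['rear'])/2,np.linalg.norm(d),np.degrees(np.arctan2(d[1],d[0])))
c=[W['c%d'%i] for i in(1,2,3,4)];print('clip',sum(c)/4,[np.linalg.norm(c[i]-c[i-1]) for i in range(4)],np.degrees(np.arctan2(*((c[0]-c[3]+c[1]-c[2])[1::-1]))))
for k,r,z in(('sL',.047,.007),('sM',.040,.007),('sS',.033,.007)):
    print(k,'rim px width top', proj(t,W[k]+[0,r,0]),proj(t,W[k]-[0,r,0]))
E
```

```text
tinL [0.6236 0.0745 0.066 ] r0.628 scene px [346. 247.]
tinM [0.436  0.0771 0.056 ] r0.443 scene px [375. 181.]
tinS [0.6094 0.2924 0.048 ] r0.676 scene px [458. 285.]
jar [0.5474 0.1761 0.051 ] r0.575 scene px [406. 237.]
rear [0.5118 0.2541 0.024 ] r0.571 scene px [444. 242.]
front [0.3663 0.2872 0.024 ] r0.465 scene px [471. 196.]
sL [ 0.6036 -0.0718  0.007 ] r0.608 scene px [283. 230.]
sM [ 0.6338 -0.2658  0.007 ] r0.687 scene px [198. 212.]
sS [ 0.4635 -0.1118  0.007 ] r0.477 scene px [293. 179.]
c1 [ 0.503  -0.2854  0.008 ] r0.578 scene px [221. 169.]
c2 [ 0.5024 -0.3565  0.008 ] r0.616 scene px [196. 160.]
c3 [ 0.3553 -0.3581  0.008 ] r0.504 scene px [226. 123.]
c4 [ 0.3547 -0.2838  0.008 ] r0.454 scene px [251. 130.]
bot [ 0.5315 -0.1972  0.058 ] r0.567 scene px [245. 174.]
wt [0.529  0.0104 0.03  ] r0.529 scene px [331. 210.]
cart [0.43903593 0.27064362 0.024     ] 0.1492415992888477 167.15312749243353
clip [ 0.42884004 -0.32096239  0.008     ] [np.float64(0.14827380438191667), np.float64(0.07116342277043766), np.float64(0.14714972338208995), np.float64(0.07432799681692429)] 0.0032462029598290957
sL rim px width top [322.84661817 162.82727822] [365.78832288 163.93965421]
sM rim px width top [414.34274054 151.82751579] [450.51549637 152.77743167]
sS rim px width top [346.69897041 227.60406841] [377.62344305 228.35238051]
```

>>> arm_command(targets=[{"rot": [0, 0, -7], "offset": [-2.5, 3.7, 0], "gripper": 0}, {"rot": [0, 0, -14.1], "offset": [-5, 7.3, 0], "gripper": 0}, {"rot": [0, 0, -14.1], "offset": [-7.5, 11, 0], "gripper": 0}, {"rot": [0, 0, -14.1], "offset": [-10, 14.7, 0], "gripper": 0}, {"rot": [0, 0, -14.1], "offset": [-12.5, 18.4, 0], "gripper": 0}, {"rot": [0, 0, -14.1], "offset": [-15, 22, 0], "gripper": 0}, {"rot": [0, 0, -14.1], "offset": [-17.5, 25.7, 0], "gripper": 0}, {"rot": [0, 0, -14.1], "offset": [-20, 29.4, 0], "gripper": 0}])

```text
time_s: 1.0
position: [0.3898, 0.3388, 0.2923]
tcp_rot: [[0.001, 1.0, 0.0], [1.0, -0.001, 0.0], [0.0, 0.0, -1.0]]
force: [0.3, 0.2, -0.4]
opening: 1.002
```

>>> arm_command(targets=[{"rot": [0, 0, 0], "offset": [-3.5, 3.1, 0], "gripper": 0}, {"rot": [0, 0, 0], "offset": [-7, 6.2, 0], "gripper": 0}, {"rot": [0, 0, 0], "offset": [-10.5, 9.3, 0], "gripper": 0}, {"rot": [0, 0, 0], "offset": [-14, 12.4, 0], "gripper": 0}, {"rot": [0, 0, 0], "offset": [-17.5, 15.5, 0], "gripper": 0}, {"rot": [0, 0, 0], "offset": [-21, 18.6, 2], "gripper": 0}, {"rot": [0, 0, 0], "offset": [-24, 21.5, 4], "gripper": 0}, {"rot": [0, 0, 0], "offset": [-26.4, 23.4, 6], "gripper": 0}])

```text
time_s: 1.8
position: [0.6249, 0.0737, 0.2316]
tcp_rot: [[0.002, 1.0, 0.002], [1.0, -0.002, -0.0], [-0.0, 0.002, -1.0]]
force: [0.4, 1.3, -0.1]
opening: 1.0
```

```bash
python3 - <<'E'
from h import *
import cv2
s=bot.read_state();print(s['position'])
c=viewer.capture('wrist');cv2.imwrite('pics/w1.png',c['frame'][:,:,::-1])
V=np.array(c['view']);print(c['fx'],c['cx'],c['cy'],np.round(V,4).tolist())
def fp(p):
    q=V[:3,:3]@p+V[:3,3];r=np.hypot(q[0],q[1]);th=np.arctan2(r,q[2]);return [c['cx']+c['fx']*th*q[0]/r,c['cy']+c['fy']*th*q[1]/r]
for n,p in dict(L=(.6236,.0745,.066),jar=(.5474,.1761,.051),S=(.6094,.2924,.048),sL=(.6036,-.0718,.007),M=(.436,.0771,.056)).items():print(n,np.round(fp(np.array(p)),1))
E
```

```text
[0.62493111 0.07365256 0.23161124]
309.70691628693146 324.53693326959774 197.8634284980352 [[0.0019, 1.0, 0.0001, -0.0748], [0.9577, -0.0019, 0.2877, -0.6163], [0.2877, -0.0005, -0.9577, 0.1524], [0.0, 0.0, 0.0, 1.0]]
L [325.6 197.6]
jar [437.4 112.1]
S [528.9 179.7]
sL [192.6 165.1]
M [328.2 -14. ]
```

View pics/w1.png

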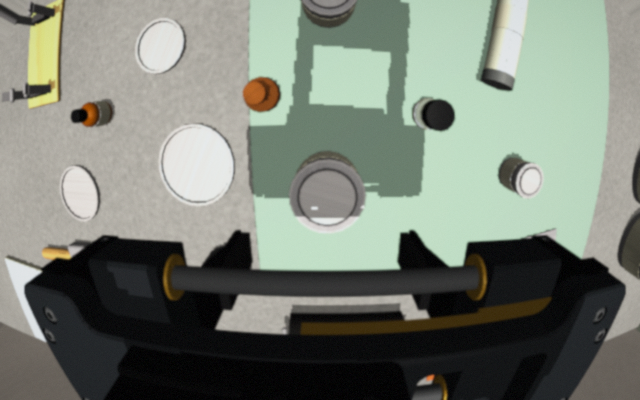

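Wrist view: lid at (328,196) vs predicted (326,198) and large saucer at (197,163) vs (193,165), so all agree within about 3 mm. Descending.

>>> arm_command(targets=[{"rot": [0, 0, 0], "offset": [0.1, 0, 5], "gripper": 0}, {"rot": [0, 0, 0], "offset": [0.1, 0, 9.5], "gripper": 0}, {"rot": [0, 0, 0], "offset": [0.1, 0, 13], "gripper": 0}, {"rot": [0, 0, 0], "offset": [0.1, 0, 14.5], "gripper": 0}, {"rot": [0, 0, 0], "offset": [0.1, 0, 14.5], "gripper": 1}, {"rot": [0, 0, 0], "offset": [0.1, 0, 14.5], "gripper": 1}, {"rot": [0, 0, 0], "offset": [0.1, 0, 14.5], "gripper": 1}, {"rot": [0, 0, 0], "offset": [0.1, 0, 14.5], "gripper": 1}])

```text
time_s: 2.65
position: [0.6241, 0.077, 0.0895]
tcp_rot: [[0.0, 1.0, 0.004], [1.0, -0.0, -0.0], [-0.0, 0.004, -1.0]]
force: [-0.2, -0.8, 2.7]
opening: 0.753
```

>>> arm_command(targets=[{"rot": [0, 0, 0], "offset": [0, 0, -3.5], "gripper": 1}, {"rot": [0, 0, 0], "offset": [0, 0, -6], "gripper": 1}, {"rot": [0, 0, 0], "offset": [-3, -0.4, -6], "gripper": 1}, {"rot": [0, 0, 0], "offset": [-7, -1, -6], "gripper": 1}, {"rot": [0, 0, 0], "offset": [-11, -1.5, -6], "gripper": 1}, {"rot": [0, 0, 0], "offset": [-14.5, -2, -6], "gripper": 1}, {"rot": [0, 0, 0], "offset": [-14.5, -2, -4], "gripper": 1}, {"rot": [0, 0, 0], "offset": [-14.5, -2, -2], "gripper": 1}])

```text
time_s: 3.45
position: [0.6031, -0.0698, 0.1084]
tcp_rot: [[0.004, 1.0, 0.003], [1.0, -0.004, -0.001], [-0.001, 0.003, -1.0]]
force: [-1.6, 0.4, -3.1]
opening: 0.753
```

>>> arm_command(targets=[{"rot": [0, 0, 0], "offset": [0, 0, 1], "gripper": 1}, {"rot": [0, 0, 0], "offset": [0, 0, 1.8], "gripper": 1}, {"rot": [0, 0, 0], "offset": [0, 0, 2.1], "gripper": 1}, {"rot": [0, 0, 0], "offset": [0, 0, 2.3], "gripper": 1}, {"rot": [0, 0, 0], "offset": [0, 0, 2.3], "gripper": 1}])

```text
time_s: 3.95
position: [0.6023, -0.0674, 0.0866]
tcp_rot: [[-0.0, 1.0, -0.001], [1.0, 0.0, -0.0], [-0.0, -0.001, -1.0]]
force: [-4.2, -0.1, 7.0]
opening: 0.752
```

>>> arm_command(targets=[{"rot": [0, 0, 0], "offset": [0, 0, 0], "gripper": 0}, {"rot": [0, 0, 0], "offset": [0, 0, 0], "gripper": 0}, {"rot": [0, 0, 0], "offset": [0, 0, 0], "gripper": 0}, {"rot": [0, 0, 0], "offset": [0, 0, -3], "gripper": 0}, {"rot": [0, 0, 0], "offset": [0, 0, -7], "gripper": 0}, {"rot": [0, 0, 0], "offset": [0, 0, -11], "gripper": 0}, {"rot": [0, 0, 0], "offset": [0, 0, -12], "gripper": 0}])

```text
time_s: 4.65
position: [0.6053, -0.0684, 0.209]
tcp_rot: [[0.0, 1.0, 0.009], [1.0, -0.0, -0.003], [-0.003, 0.009, -1.0]]
force: [1.0, -0.8, 0.2]
opening: 1.003
```

>>> arm_command(targets=[{"rot": [0, 0, 0], "offset": [3.5, -4, 0], "gripper": 0}, {"rot": [0, 0, 0], "offset": [7, -8, 0], "gripper": 0}, {"rot": [0, 0, 0], "offset": [10.5, -12, 0], "gripper": 0}, {"rot": [0, 0, 0], "offset": [13, -15.2, 0], "gripper": 0}, {"rot": [0, 0, 0], "offset": [14.6, -16.8, 1], "gripper": 0}, {"rot": [0, 0, 0], "offset": [14.6, -16.8, 3], "gripper": 0}, {"rot": [0, 0, 0], "offset": [14.6, -16.8, 5], "gripper": 0}, {"rot": [0, 0, 0], "offset": [14.6, -16.8, 5], "gripper": 0}])

```text
time_s: 5.45
position: [0.4333, 0.0786, 0.1524]
tcp_rot: [[0.0, 1.0, -0.005], [1.0, -0.0, 0.0], [0.0, -0.005, -1.0]]
force: [-0.4, 0.3, 0.4]
opening: 0.998
```

```bash
python3 - <<'E'
from h import *
import cv2
s=bot.read_state();print(s['position'])
c=viewer.capture('top');im=c['frame'][:,:,::-1]
for p in ((.6036,-.0718,.063),(.436,.0771,.056)):print(proj(c,np.array(p)))
c=viewer.capture('wrist');V=np.array(c['view']);w=c['frame'][:,:,::-1]
def fp(p):
    q=V[:3,:3]@p+V[:3,3];r=np.hypot(q[0],q[1]);th=np.arctan2(r,q[2]);return [c['cx']+c['fx']*th*q[0]/r,c['cy']+c['fy']*th*q[1]/r]
print('M',fp(np.array((.436,.0771,.056))))
a=cv2.resize(im[110:260,250:450],(800,600))[:, :];a=cv2.resize(a,(533,400))
b=w[100:350,200:450]
cv2.imwrite('pics/m1.png',np.hstack([cv2.resize(a,(480,360)),cv2.resize(b,(320,320)) if 0 else cv2.copyMakeBorder(cv2.resize(b,(320,320)),0,40,0,0,0)]))
E
```

```text
[0.43333241 0.07859149 0.15243349]
[346.27198587 156.91320633]
[270.10158666 237.75458335]
M [np.float64(322.5588842033679), np.float64(232.75381901362283)]
```

View pics/m1.png

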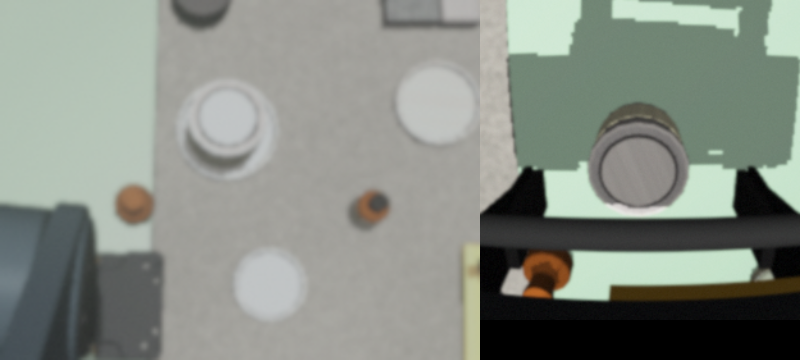

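Large tin lid (345,159) vs saucer centre's expected (346,157): within 4 mm. Medium tin lid in wrist view is where predicted. Grasp it.

>>> arm_command(targets=[{"rot": [0, 0, 0], "offset": [0, 0.3, 3], "gripper": 0}, {"rot": [0, 0, 0], "offset": [0, 0.3, 5.5], "gripper": 0}, {"rot": [0, 0, 0], "offset": [0, 0.3, 6.5], "gripper": 0}, {"rot": [0, 0, 0], "offset": [0, 0.3, 6.5], "gripper": 1}, {"rot": [0, 0, 0], "offset": [0, 0.3, 6.5], "gripper": 1}, {"rot": [0, 0, 0], "offset": [0, 0.3, 6.5], "gripper": 1}, {"rot": [0, 0, 0], "offset": [0, 0.3, 6.5], "gripper": 1}, {"rot": [0, 0, 0], "offset": [0, 0.3, 6.5], "gripper": 1}])

```text
time_s: 6.35
position: [0.438, 0.0783, 0.09]
tcp_rot: [[0.001, 1.0, 0.001], [1.0, -0.001, -0.0], [-0.0, 0.001, -1.0]]
force: [-0.8, -0.4, -0.3]
opening: 0.633
```

>>> arm_command(targets=[{"rot": [0, 0, 0], "offset": [0, 0, 0], "gripper": 1}, {"rot": [0, 0, 0], "offset": [0, 0, 0], "gripper": 1}, {"rot": [0, 0, 0], "offset": [0, 0, -3], "gripper": 1}, {"rot": [0, 0, 0], "offset": [0, 0, -7], "gripper": 1}, {"rot": [0, 0, 0], "offset": [0, 0, -9], "gripper": 1}, {"rot": [0, 0, 0], "offset": [-3, 1.7, -9], "gripper": 1}, {"rot": [0, 0, 0], "offset": [-7, 4.1, -9], "gripper": 1}])

```text
time_s: 7.05
position: [0.4772, 0.0093, 0.1799]
tcp_rot: [[-0.003, 1.0, -0.002], [1.0, 0.003, 0.001], [0.001, -0.002, -1.0]]
force: [0.1, 0.4, -2.2]
opening: 0.59
```

>>> arm_command(targets=[{"rot": [0, 0, 0], "offset": [-4, 2.3, 0], "gripper": 1}, {"rot": [0, 0, 0], "offset": [-8, 4.6, 0], "gripper": 1}, {"rot": [0, 0, 0], "offset": [-12, 6.9, 0], "gripper": 1}, {"rot": [0, 0, 0], "offset": [-16, 9.2, 0], "gripper": 1}, {"rot": [0, 0, 0], "offset": [-20, 11.5, 0], "gripper": 1}, {"rot": [0, 0, 0], "offset": [-24, 13.8, 0], "gripper": 1}, {"rot": [0, 0, 0], "offset": [-27.3, 15.7, 1], "gripper": 1}, {"rot": [0, 0, 0], "offset": [-27.3, 15.7, 4], "gripper": 1}])

```text
time_s: 7.85
position: [0.6401, -0.2722, 0.1418]
tcp_rot: [[0.004, 1.0, 0.012], [1.0, -0.004, -0.009], [-0.009, 0.012, -1.0]]
force: [0.6, -0.4, -1.8]
opening: 0.592
```

>>> arm_command(targets=[{"rot": [0, 0, 0], "offset": [0, 0, 2], "gripper": 1}, {"rot": [0, 0, 0], "offset": [0, 0, 3.5], "gripper": 1}, {"rot": [0, 0, 0], "offset": [0, 0, 3.5], "gripper": 1}, {"rot": [0, 0, 0], "offset": [0, 0, 3.5], "gripper": 1}])

```text
time_s: 8.25
position: [0.6354, -0.2645, 0.1041]
tcp_rot: [[0.0, 1.0, -0.0], [1.0, -0.0, 0.0], [0.0, -0.0, -1.0]]
force: [0.4, -0.4, -2.8]
opening: 0.594
```

```bash
python3 - <<'E'
from h import *
import cv2
s=bot.read_state();print(s['position'])
c=viewer.capture('wrist');cv2.imwrite('pics/w3.png',c['frame'][100:350,150:500,::-1]);V=np.array(c['view'])
def fp(p):
    q=V[:3,:3]@p+V[:3,3];r=np.hypot(q[0],q[1]);th=np.arctan2(r,q[2]);return [c['cx']+c['fx']*th*q[0]/r-150,c['cy']+c['fy']*th*q[1]/r-100]
for d in ((.04,0),(-.04,0),(0,.04),(0,-.04)):print(np.round(fp(np.array((.634+d[0],-.2645+d[1],.007)))))
E
```

```text
[ 0.63543981 -0.26452287  0.10406843]
[175. 180.]
[175.  68.]
[235. 127.]
[114. 127.]
```

View pics/w3.png

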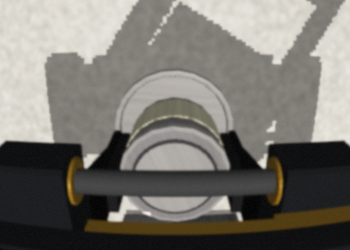

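Saucer edges (115..233, top 70) match predictions (114..235, 68). Lowering.

>>> arm_command(targets=[{"rot": [0, 0, 0], "offset": [0, 0, 1], "gripper": 1}, {"rot": [0, 0, 0], "offset": [0, 0, 1.6], "gripper": 1}, {"rot": [0, 0, 0], "offset": [0, 0, 1.8], "gripper": 1}, {"rot": [0, 0, 0], "offset": [0, 0, 1.8], "gripper": 1}])

```text
time_s: 8.7
position: [0.6354, -0.2647, 0.087]
tcp_rot: [[0.001, 1.0, -0.0], [1.0, -0.001, 0.0], [0.0, -0.0, -1.0]]
force: [-1.4, 1.3, 1.3]
opening: 0.59
```

>>> arm_command(targets=[{"rot": [0, 0, 0], "offset": [0, 0, 0], "gripper": 0}, {"rot": [0, 0, 0], "offset": [0, 0, 0], "gripper": 0}, {"rot": [0, 0, 0], "offset": [0, 0, 0], "gripper": 0}, {"rot": [0, 0, 0], "offset": [0, 0, 0], "gripper": 0}, {"rot": [0, 0, 0], "offset": [0, 0, -3], "gripper": 0}, {"rot": [0, 0, 0], "offset": [0, 0, -7], "gripper": 0}, {"rot": [0, 0, 0], "offset": [0, 0, -11], "gripper": 0}, {"rot": [0, 0, 0], "offset": [0, 0, -12], "gripper": 0}])

```text
time_s: 9.5
position: [0.6378, -0.2663, 0.2118]
tcp_rot: [[0.001, 1.0, 0.009], [1.0, -0.001, -0.005], [-0.005, 0.009, -1.0]]
force: [2.0, -0.6, 2.2]
opening: 0.995
```

>>> arm_command(targets=[{"rot": [0, 0, 0], "offset": [3, 0, 0], "gripper": 0}, {"rot": [0, 0, 0], "offset": [7.5, -0.3, 0], "gripper": 0}, {"rot": [0, 0, 0], "offset": [12, -0.6, 0], "gripper": 0}, {"rot": [0, 0, 0], "offset": [16.5, -0.9, 0], "gripper": 0}, {"rot": [0, 0, 0], "offset": [21, -1.1, 0], "gripper": 0}, {"rot": [0, 0, 0], "offset": [25.5, -1.3, 0], "gripper": 0}, {"rot": [0, 0, 0], "offset": [30, -1.5, 0], "gripper": 0}, {"rot": [0, 0, 0], "offset": [34, -1.7, 0], "gripper": 0}])

```text
time_s: 10.3
position: [0.6179, 0.0773, 0.2055]
tcp_rot: [[0.0, 1.0, -0.001], [1.0, -0.0, 0.0], [0.0, -0.001, -1.0]]
force: [0.4, -0.2, 0.2]
opening: 1.001
```

>>> arm_command(targets=[{"rot": [0, 0, 0], "offset": [4.5, -0.2, 0], "gripper": 0}, {"rot": [0, 0, 0], "offset": [9, -0.4, 0], "gripper": 0}, {"rot": [0, 0, 0], "offset": [13.5, -0.6, 0], "gripper": 0}, {"rot": [0, 0, 0], "offset": [17.5, -0.8, 1], "gripper": 0}, {"rot": [0, 0, 0], "offset": [20.5, -0.9, 2], "gripper": 0}, {"rot": [0, 0, 0], "offset": [21.7, -0.9, 3], "gripper": 0}, {"rot": [0, 0, 0], "offset": [21.7, -0.9, 4], "gripper": 0}, {"rot": [0, 0, 0], "offset": [21.7, -0.9, 4], "gripper": 0}])

```text
time_s: 11.1
position: [0.6087, 0.2906, 0.1638]
tcp_rot: [[0.001, 1.0, -0.005], [1.0, -0.001, -0.002], [-0.002, -0.005, -1.0]]
force: [-0.2, -0.4, -0.5]
opening: 1.001
```

```bash
python3 - <<'E'
from h import *
import cv2
s=bot.read_state();print(s['position'])
c=viewer.capture('wrist');cv2.imwrite('pics/w4.png',c['frame'][:,:,::-1]);V=np.array(c['view'])
def fp(p):
    q=V[:3,:3]@p+V[:3,3];r=np.hypot(q[0],q[1]);th=np.arctan2(r,q[2]);return [c['cx']+c['fx']*th*q[0]/r,c['cy']+c['fy']*th*q[1]/r]
for p in ((.6094,.2924,.048),(.6194,.2924,.048),(.6094,.3024,.048),(.5474,.1761,.051),(.5118,.2541,.024),(.3663,.2872,.024)):print(np.round(fp(np.array(p)),1))
E
```

```text
[0.6087199  0.29056142 0.16378187]
[327.5 221.2]
[327.4 234. ]
[341.4 221.2]
[166.6 139.9]
[275.7  84.9]
[320.5 -81.6]
```

View pics/w4.png

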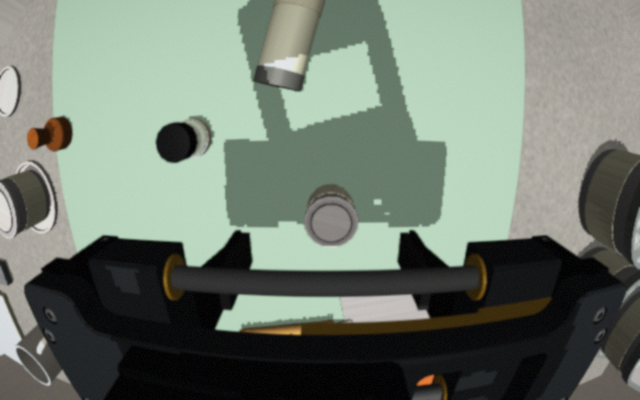

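Small tin lid (331,218) vs predicted (327,221): a 3 mm correction.

>>> arm_command(targets=[{"rot": [0, 0, 0], "offset": [0.3, -0.1, 3], "gripper": 0}, {"rot": [0, 0, 0], "offset": [0.3, -0.1, 6.5], "gripper": 0}, {"rot": [0, 0, 0], "offset": [0.3, -0.1, 7.7], "gripper": 0}, {"rot": [0, 0, 0], "offset": [0.3, -0.1, 7.7], "gripper": 1}, {"rot": [0, 0, 0], "offset": [0.3, -0.1, 7.7], "gripper": 1}, {"rot": [0, 0, 0], "offset": [0.3, -0.1, 7.7], "gripper": 1}, {"rot": [0, 0, 0], "offset": [0.3, -0.1, 7.7], "gripper": 1}, {"rot": [0, 0, 0], "offset": [0.3, -0.1, 7.7], "gripper": 1}])

```text
time_s: 11.95
position: [0.6094, 0.2953, 0.0905]
tcp_rot: [[0.001, 1.0, 0.002], [1.0, -0.001, 0.001], [0.001, 0.002, -1.0]]
force: [-0.4, -0.2, 0.3]
opening: 0.629
```

>>> arm_command(targets=[{"rot": [0, 0, 0], "offset": [0, 0, 0], "gripper": 1}, {"rot": [0, 0, 0], "offset": [0, 0, 0], "gripper": 1}, {"rot": [0, 0, 0], "offset": [0, 0, 0], "gripper": 1}, {"rot": [0, 0, 0], "offset": [0, 0, 0], "gripper": 1}])

```text
time_s: 12.35
position: [0.6089, 0.2953, 0.0896]
tcp_rot: [[0.001, 1.0, 0.0], [1.0, -0.001, 0.0], [0.0, 0.0, -1.0]]
force: [-0.8, -0.4, 1.7]
opening: 0.433
```

>>> arm_command(targets=[{"rot": [0, 0, 0], "offset": [0, 0, -4], "gripper": 1}, {"rot": [0, 0, 0], "offset": [0, 0, -8], "gripper": 1}, {"rot": [0, 0, 0], "offset": [-2, -0.7, -9], "gripper": 1}, {"rot": [0, 0, 0], "offset": [-6, -2.1, -9], "gripper": 1}, {"rot": [0, 0, 0], "offset": [-10.3, -3.6, -9], "gripper": 1}, {"rot": [0, 0, 0], "offset": [-14.6, -5.2, -9], "gripper": 1}, {"rot": [0, 0, 0], "offset": [-18.8, -6.7, -9], "gripper": 1}, {"rot": [0, 0, 0], "offset": [-23, -8.2, -9], "gripper": 1}])

```text
time_s: 13.15
position: [0.5257, 0.0638, 0.1791]
tcp_rot: [[0.0, 1.0, -0.0], [1.0, -0.0, -0.0], [-0.0, -0.0, -1.0]]
force: [-0.0, -0.7, -1.9]
opening: 0.431
```

>>> arm_command(targets=[{"rot": [0, 0, 0], "offset": [-4.2, -1.5, 0], "gripper": 1}, {"rot": [0, 0, 0], "offset": [-8.4, -3, 0], "gripper": 1}, {"rot": [0, 0, 0], "offset": [-12.6, -4.5, 0], "gripper": 1}, {"rot": [0, 0, 0], "offset": [-16, -5.7, 0], "gripper": 1}, {"rot": [0, 0, 0], "offset": [-17.5, -6.2, 2], "gripper": 1}, {"rot": [0, 0, 0], "offset": [-17.5, -6.2, 5], "gripper": 1}, {"rot": [0, 0, 0], "offset": [-17.5, -6.2, 7], "gripper": 1}, {"rot": [0, 0, 0], "offset": [-17.5, -6.2, 7], "gripper": 1}])

```text
time_s: 13.95
position: [0.4632, -0.1096, 0.1071]
tcp_rot: [[0.002, 1.0, -0.005], [1.0, -0.002, 0.002], [0.002, -0.005, -1.0]]
force: [-0.7, 0.1, -0.6]
opening: 0.433
```

>>> arm_command(targets=[{"rot": [0, 0, 0], "offset": [0, 0, 0], "gripper": 1}, {"rot": [0, 0, 0], "offset": [0, 0, 0], "gripper": 1}])

```text
time_s: 14.15
position: [0.4652, -0.1098, 0.1101]
tcp_rot: [[0.0, 1.0, 0.002], [1.0, -0.0, -0.001], [-0.001, 0.002, -1.0]]
force: [-0.6, -0.3, -0.1]
opening: 0.429
```

Place at TCP ≈ 0.0866 (grasp height minus 3 mm).

>>> arm_command(targets=[{"rot": [0, 0, 0], "offset": [0, 0, 1], "gripper": 1}, {"rot": [0, 0, 0], "offset": [0, 0, 1.9], "gripper": 1}, {"rot": [0, 0, 0], "offset": [0, 0, 2.3], "gripper": 1}, {"rot": [0, 0, 0], "offset": [0, 0, 2.4], "gripper": 1}, {"rot": [0, 0, 0], "offset": [0, 0, 2.4], "gripper": 1}])

```text
time_s: 14.65
position: [0.4645, -0.1096, 0.0861]
tcp_rot: [[0.0, 1.0, 0.0], [1.0, -0.0, -0.0], [-0.0, 0.0, -1.0]]
force: [-2.0, 0.8, 10.5]
opening: 0.426
```

>>> arm_command(targets=[{"rot": [0, 0, 0], "offset": [0, 0, -0.1], "gripper": 0}, {"rot": [0, 0, 0], "offset": [0, 0, -0.1], "gripper": 0}, {"rot": [0, 0, 0], "offset": [0, 0, -0.1], "gripper": 0}, {"rot": [0, 0, 0], "offset": [0, 0, -0.1], "gripper": 0}, {"rot": [0, 0, 0], "offset": [0, 0, -0.1], "gripper": 0}, {"rot": [0, 0, 0], "offset": [0, 0, -4], "gripper": 0}, {"rot": [0, 0, 0], "offset": [0, 0, -8], "gripper": 0}, {"rot": [0, 0, 0], "offset": [0, 0, -12], "gripper": 0}])

```text
time_s: 15.45
position: [0.4641, -0.1096, 0.2059]
tcp_rot: [[0.001, 1.0, -0.002], [1.0, -0.001, 0.001], [0.001, -0.002, -1.0]]
force: [0.1, -0.9, 0.5]
opening: 0.983
```

>>> arm_command(targets=[{"rot": [0, 0, 0], "offset": [4.5, -0.3, 0], "gripper": 0}, {"rot": [0, 0, 3], "offset": [9, -0.6, 0], "gripper": 0}, {"rot": [0, 0, 6], "offset": [13.5, -0.9, 0], "gripper": 0}, {"rot": [0, 0, 9], "offset": [18, -1.2, 0], "gripper": 0}, {"rot": [0, 0, 12], "offset": [22.5, -1.5, 0], "gripper": 0}, {"rot": [0, 0, 12.8], "offset": [27, -1.8, 0], "gripper": 0}, {"rot": [0, 0, 12.8], "offset": [31.5, -2.1, 0], "gripper": 0}, {"rot": [0, 0, 12.8], "offset": [36, -2.4, 0], "gripper": 0}])

```text
time_s: 16.25
position: [0.4402, 0.2521, 0.2051]
tcp_rot: [[0.222, 0.975, -0.0], [0.975, -0.222, -0.0], [-0.0, -0.0, -1.0]]
force: [1.6, 0.2, 0.4]
opening: 0.998
```

>>> arm_command(targets=[{"rot": [0, 0, 0], "offset": [1, 0.5, 2], "gripper": 0}, {"rot": [0, 0, 0], "offset": [2, 0.4, 4], "gripper": 0}, {"rot": [0, 0, 0], "offset": [2, 0.4, 4], "gripper": 0}, {"rot": [0, 0, 0], "offset": [2, 0.4, 4], "gripper": 0}])

```text
time_s: 16.65
position: [0.4486, 0.2686, 0.1649]
tcp_rot: [[0.222, 0.975, -0.002], [0.975, -0.222, -0.001], [-0.001, -0.002, -1.0]]
force: [-0.0, -0.3, -0.0]
opening: 0.996
```

```bash
python3 - <<'E'
from h import *
import cv2
s=bot.read_state();print(s['position'],np.round(s['tcp_rot'],3))
t=viewer.capture('top');im=t['frame'][:,:,::-1]
for n,p in dict(L=(.6036,-.07,.063),M=(.634,-.2645,.053),S=(.4635,-.110,.045)).items():print(n,proj(t,np.array(p)))
cv2.imwrite('pics/t5.png',cv2.resize(im[120:290,310:500],None,fx=4,fy=3.5) if 0 else cv2.resize(im[120:270,320:480],None,fx=4,fy=4,interpolation=cv2.INTER_CUBIC))
c=viewer.capture('wrist');V=np.array(c['view']);cv2.imwrite('pics/w5.png',c['frame'][:,:,::-1])
def fp(p):
    q=V[:3,:3]@p+V[:3,3];r=np.hypot(q[0],q[1]);th=np.arctan2(r,q[2]);return [c['cx']+c['fx']*th*q[0]/r,c['cy']+c['fy']*th*q[1]/r]
for p in ((.439,.2706,.024),(.5118,.2541,.024),(.3663,.2872,.024),(.5118,.2541,.042),(.3663,.2872,.042)):print(np.round(fp(np.array(p)),1))
E
```

```text
[0.44857861 0.26859846 0.16493652] [[ 0.222  0.975 -0.002]
 [ 0.975 -0.222 -0.001]
 [-0.001 -0.002 -1.   ]]
L [345.39187136 156.89025493]
M [438.37566404 146.36868141]
S [363.44438818 226.61301226]
[324.4 195.9]
[324.5 278.1]
[324.4  99.3]
[324.4 289.3]
[324.4  98.6]
```

View pics/w5.png

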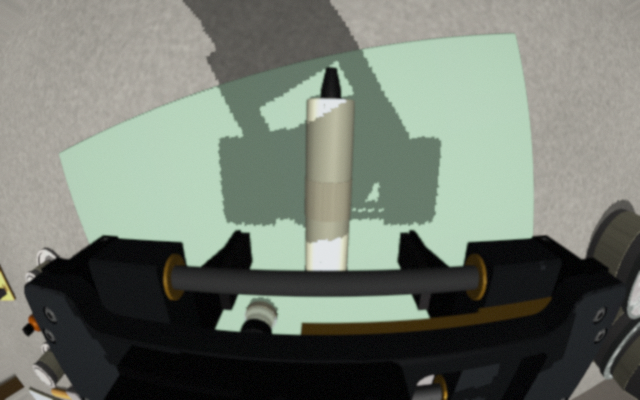

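View pics/t5.png

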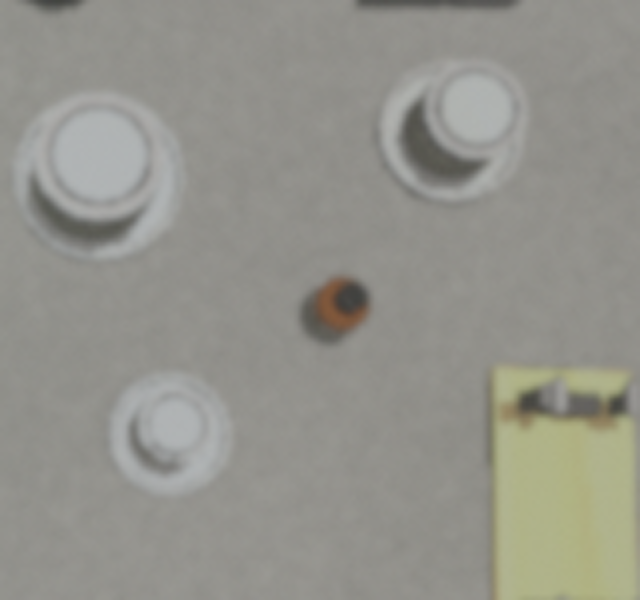

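Cartridge in wrist view: centreline x≈328, front edge row 98 as predicted (2–3 mm sideways correction). Top crop: all three lids match their saucer centres within 2 px. Grasp the cartridge.

>>> arm_command(targets=[{"rot": [0, 0, 0], "offset": [0.2, -1, 2], "gripper": 0}, {"rot": [0, 0, 0], "offset": [0.2, -1, 5], "gripper": 0}, {"rot": [0, 0, 0], "offset": [0.2, -1, 7.5], "gripper": 0}, {"rot": [0, 0, 0], "offset": [0.2, -1, 8.4], "gripper": 0}, {"rot": [0, 0, 0], "offset": [0.2, -1, 8.4], "gripper": 1}, {"rot": [0, 0, 0], "offset": [0.2, -1, 8.4], "gripper": 1}, {"rot": [0, 0, 0], "offset": [0.2, -1, 8.4], "gripper": 1}, {"rot": [0, 0, 0], "offset": [0.2, -1, 8.4], "gripper": 1}])

```text
time_s: 17.55
position: [0.4405, 0.2732, 0.0824]
tcp_rot: [[0.222, 0.975, 0.002], [0.975, -0.222, 0.001], [0.001, 0.002, -1.0]]
force: [0.3, 0.0, 0.5]
opening: 0.72
```

>>> arm_command(targets=[{"rot": [0, 0, 0], "offset": [0, 0, 0], "gripper": 1}, {"rot": [0, 0, 0], "offset": [0, 0, 0], "gripper": 1}, {"rot": [0, 0, 0], "offset": [0, 0, 0], "gripper": 1}, {"rot": [0, 0, 0], "offset": [0, 0, 0], "gripper": 1}, {"rot": [0, 0, 0], "offset": [0, 0, 0], "gripper": 1}])

```text
time_s: 18.05
position: [0.4399, 0.2731, 0.0814]
tcp_rot: [[0.222, 0.975, 0.0], [0.975, -0.222, 0.0], [0.0, 0.0, -1.0]]
force: [-0.2, -0.0, 2.3]
opening: 0.409
```

>>> arm_command(targets=[{"rot": [0, 0, 0], "offset": [0, 0, -3], "gripper": 1}, {"rot": [0, 0, 0], "offset": [0, 0, -7], "gripper": 1}, {"rot": [0, 0, 0], "offset": [0, 0, -10], "gripper": 1}, {"rot": [0, 0, -2], "offset": [-4, 0.9, -10], "gripper": 1}, {"rot": [0, 0, -5], "offset": [-8, 1.7, -10], "gripper": 1}, {"rot": [0, 0, -8], "offset": [-12, 2.5, -10], "gripper": 1}, {"rot": [0, 0, -11], "offset": [-16, 3.4, -10], "gripper": 1}, {"rot": [0, 0, -12.8], "offset": [-20, 4.2, -10], "gripper": 1}])

```text
time_s: 18.85
position: [0.436, 0.0673, 0.1811]
tcp_rot: [[-0.002, 1.0, -0.0], [1.0, 0.002, -0.0], [-0.0, -0.0, -1.0]]
force: [0.0, 0.1, -1.2]
opening: 0.406
```

>>> arm_command(targets=[{"rot": [0, 0, 0], "offset": [-4.5, 0, 0], "gripper": 1}, {"rot": [0, 0, 0], "offset": [-9, 0, 0], "gripper": 1}, {"rot": [0, 0, 0], "offset": [-13.5, 0, 0], "gripper": 1}, {"rot": [0, 0, 0], "offset": [-18, 0, 0], "gripper": 1}, {"rot": [0, 0, 0], "offset": [-22.5, 0, 0], "gripper": 1}, {"rot": [0, 0, 0], "offset": [-27, 0, 0], "gripper": 1}, {"rot": [0, 0, 0], "offset": [-31.5, 0, 0], "gripper": 1}, {"rot": [0, 0, 0], "offset": [-34, 0, 0], "gripper": 1}])

```text
time_s: 19.65
position: [0.4363, -0.2753, 0.1811]
tcp_rot: [[0.003, 1.0, 0.002], [1.0, -0.003, -0.002], [-0.002, 0.002, -1.0]]
force: [-0.3, -0.2, -1.3]
opening: 0.408
```

>>> arm_command(targets=[{"rot": [0, 0, 0], "offset": [-3, 0, 0], "gripper": 1}, {"rot": [0, 0, 0], "offset": [-4.6, 0, 0], "gripper": 1}, {"rot": [0, 0, 0], "offset": [-4.6, 0, 0], "gripper": 1}, {"rot": [0, 0, 0], "offset": [-4.6, 0, 0], "gripper": 1}, {"rot": [0, 0, 0], "offset": [-4.6, 0, 0], "gripper": 1}])

```text
time_s: 20.15
position: [0.4356, -0.3152, 0.1809]
tcp_rot: [[-0.001, 1.0, -0.002], [1.0, 0.001, 0.002], [0.002, -0.002, -1.0]]
force: [0.7, 0.1, -1.2]
opening: 0.404
```

```bash
python3 - <<'E'
from h import *
import cv2
s=bot.read_state();print(s['position'],np.round(s['tcp_rot'],3))
c=viewer.capture('wrist');V=np.array(c['view']);cv2.imwrite('pics/w6.png',cv2.resize(c['frame'][:300,170:490,::-1],None,fx=2,fy=2))
def fp(p):
    q=V[:3,:3]@p+V[:3,3];r=np.hypot(q[0],q[1]);th=np.arctan2(r,q[2]);return [2*(c['cx']+c['fx']*th*q[0]/r-170),2*(c['cy']+c['fy']*th*q[1]/r)]
X,Y=.4288,-.321
for x in(-.075,.075):
  for y in (-.038,.038):print('base',np.round(fp(np.array((X+x,Y+y,.008)))))
for x in(-.055,.055):
  for y in (-.030,.030):print('lip',np.round(fp(np.array((X+x,Y+y,.065)))))
p=np.array(s['position'])-[0,0,.0574]
for x in (-.075,.075): print('cart',np.round(fp(p+[x,0,0])))
E
```

```text
[ 0.43563479 -0.31522246  0.18090668] [[-0.001  1.    -0.002]
 [ 1.     0.001  0.002]
 [ 0.002 -0.002 -1.   ]]
base [205. 210.]
base [384. 209.]
base [218. 529.]
base [374. 529.]
lip [202. 267.]
lip [381. 266.]
lip [217. 554.]
lip [370. 555.]
cart [309. 230.]
cart [309. 711.]
```

View pics/w6.png

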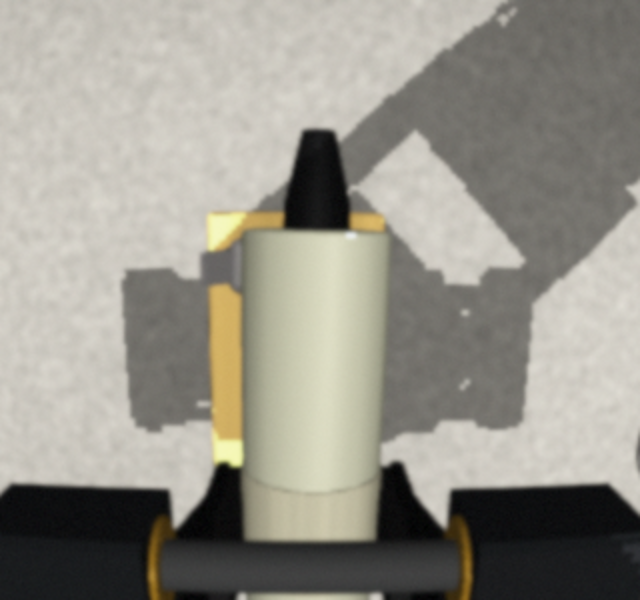

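Base corners (208,212),(384,212) and cartridge front edge (row 231, x 244–388) agree with prediction to 1–2 mm; yaw about 1°, fine. Align and lower to the lips.

>>> arm_command(targets=[{"rot": [0, 0, 0], "offset": [-0.7, -0.6, 1], "gripper": 1}, {"rot": [0, 0, 0], "offset": [-0.7, -0.6, 3.5], "gripper": 1}, {"rot": [0, 0, 0], "offset": [-0.7, -0.6, 5.5], "gripper": 1}, {"rot": [0, 0, 0], "offset": [-0.7, -0.6, 6], "gripper": 1}, {"rot": [0, 0, 0], "offset": [-0.7, -0.6, 6], "gripper": 1}])

```text
time_s: 20.7
position: [0.429, -0.3226, 0.1202]
tcp_rot: [[0.0, 1.0, -0.003], [1.0, -0.0, 0.004], [0.004, -0.003, -1.0]]
force: [0.4, 3.1, -1.0]
opening: 0.406
```

>>> arm_command(targets=[{"rot": [0, 0, 0], "offset": [0, 0, 0.4], "gripper": 1}, {"rot": [0, 0, 0], "offset": [0, 0, 0.7], "gripper": 1}, {"rot": [0, 0, 0], "offset": [0, 0, 1.0], "gripper": 1}, {"rot": [0, 0, 0], "offset": [0, 0, 1.3], "gripper": 1}])

```text
time_s: 21.1
position: [0.4302, -0.3232, 0.11]
tcp_rot: [[0.0, 1.0, 0.0], [1.0, -0.0, 0.001], [0.001, 0.0, -1.0]]
force: [0.1, 7.4, 8.2]
opening: 0.407
```

Sideways force +7 N: shift 2 mm toward +y while pressing on.

>>> arm_command(targets=[{"rot": [0, 0, 0], "offset": [0.15, 0, 0.2], "gripper": 1}, {"rot": [0, 0, 0], "offset": [0.2, 0, 0.5], "gripper": 1}, {"rot": [0, 0, 0], "offset": [0.2, 0, 0.8], "gripper": 1}, {"rot": [0, 0, 0], "offset": [0.2, 0, 1.1], "gripper": 1}, {"rot": [0, 0, 0], "offset": [0.2, 0, 1.3], "gripper": 1}, {"rot": [0, 0, 0], "offset": [0.2, 0, 1.3], "gripper": 1}])

```text
time_s: 21.7
position: [0.4302, -0.3223, 0.0971]
tcp_rot: [[0.001, 1.0, 0.001], [1.0, -0.001, -0.0], [-0.0, 0.001, -1.0]]
force: [-1.2, 5.1, 15.8]
opening: 0.405
```

>>> arm_command(targets=[{"rot": [0, 0, 0], "offset": [0, 0, 0.2], "gripper": 1}, {"rot": [0, 0, 0], "offset": [0, 0, 0.3], "gripper": 1}, {"rot": [0, 0, 0], "offset": [0, 0, 0.3], "gripper": 1}])

```text
time_s: 22.0
position: [0.4303, -0.3223, 0.0967]
tcp_rot: [[0.001, 1.0, 0.002], [1.0, -0.001, -0.001], [-0.001, 0.002, -1.0]]
force: [-5.4, 7.7, 35.4]
opening: 0.405
```

Stiff stop at the seated height (35 N, no slip): seated. Release and rise.

>>> arm_command(targets=[{"rot": [0, 0, 0], "offset": [0.1, 0, -0.4], "gripper": 1}, {"rot": [0, 0, 0], "offset": [0.1, 0, -0.4], "gripper": 0}, {"rot": [0, 0, 0], "offset": [0.1, 0, -0.4], "gripper": 0}, {"rot": [0, 0, 0], "offset": [0.1, 0, -0.4], "gripper": 0}, {"rot": [0, 0, 0], "offset": [0.1, 0, -0.4], "gripper": 0}, {"rot": [0, 0, 0], "offset": [0.1, 0, -0.4], "gripper": 0}, {"rot": [0, 0, 0], "offset": [0.1, 0, -4], "gripper": 0}, {"rot": [0, 0, 0], "offset": [0.1, 0, -8], "gripper": 0}])

```text
time_s: 22.8
position: [0.4293, -0.3206, 0.1713]
tcp_rot: [[0.001, 1.0, -0.003], [1.0, -0.001, 0.004], [0.004, -0.003, -1.0]]
force: [0.4, -1.0, -0.1]
opening: 0.942
```

>>> arm_command(targets=[{"rot": [0, 0, 0], "offset": [4, 0, -4], "gripper": 0}, {"rot": [0, 0, 0], "offset": [8, 0, -8], "gripper": 0}, {"rot": [0, 0, 0], "offset": [12, 0, -8], "gripper": 0}, {"rot": [0, 0, 0], "offset": [16, 0, -8], "gripper": 0}, {"rot": [0, 0, 0], "offset": [20, 0, -8], "gripper": 0}, {"rot": [0, 0, 0], "offset": [24, 0, -8], "gripper": 0}, {"rot": [0, 0, 0], "offset": [28, 0, -8], "gripper": 0}, {"rot": [0, 0, 0], "offset": [32, 0, -8], "gripper": 0}])

```text
time_s: 23.6
position: [0.4301, 0.0002, 0.2523]
tcp_rot: [[0.001, 1.0, 0.0], [1.0, -0.001, -0.0], [-0.0, 0.0, -1.0]]
force: [1.2, -1.2, 0.3]
opening: 1.001
```

>>> arm_command(targets=[{"rot": [0, 0, 0], "offset": [4, 0, 0], "gripper": 0}, {"rot": [0, 0, 0], "offset": [8, 0, 0], "gripper": 0}, {"rot": [0, 0, 0], "offset": [12, 0, 0], "gripper": 0}, {"rot": [0, 0, 0], "offset": [16, 0, 0], "gripper": 0}, {"rot": [0, 0, 0], "offset": [16, 0, 0], "gripper": 0}, {"rot": [0, 0, 0], "offset": [16, 0, 0], "gripper": 0}])

```text
time_s: 24.2
position: [0.4301, 0.1594, 0.2521]
tcp_rot: [[-0.002, 1.0, -0.0], [1.0, 0.002, -0.0], [-0.0, -0.0, -1.0]]
force: [-0.6, -0.4, 0.5]
opening: 1.002
```

```bash
python3 - <<'E'
from h import *
import cv2
s=bot.read_state();print(s['time_s'],s['position'],s['opening'],s['force'])
t=viewer.capture('top');c=viewer.capture('scene')
a=cv2.resize(t['frame'][130:300,320:500,::-1],(400,378),interpolation=cv2.INTER_CUBIC)
b=cv2.resize(c['frame'][90:250,180:360,::-1],(400,356),interpolation=cv2.INTER_CUBIC)
cv2.imwrite('pics/f.png',np.hstack([a,cv2.copyMakeBorder(b,0,22,0,0,0)]))
for z in(.040,.060):
  for x in(-.075,.075):
    p=np.array((.430+x,-.3215,z));q=proj(t,p);r=proj(c,p);print(z,x,np.round((q-[320,130])*[400/180,378/170]),np.round((r-[180,90])*[400/180,356/160]+[400,0]))
for p in ((.5474,.1761,.051),(.5315,-.1972,.058)):print(proj(t,np.array(p)))
d=cv2.absdiff(cv2.imread('pics/top0.png'),t['frame'][:,:,::-1].copy())
print('jar diff',d[170:195,212:238].mean(),'bottle',d[183:210,395:415].mean())
E
```

```text
24.2 [0.43011914 0.15936863 0.25208578] 1.001943638127314 [-0.60487523 -0.35664013  0.46568774]
0.04 -0.075 [329. 341.] [525.  61.]
0.04 0.075 [323. 176.] [455. 147.]
0.06 -0.075 [338. 343.] [522.  48.]
0.06 0.075 [331. 173.] [451. 134.]
[224.33595238 181.96041163]
[407.31750708 193.66979695]
jar diff 18.836923076923078 bottle 20.259876543209877
```

View pics/f.png

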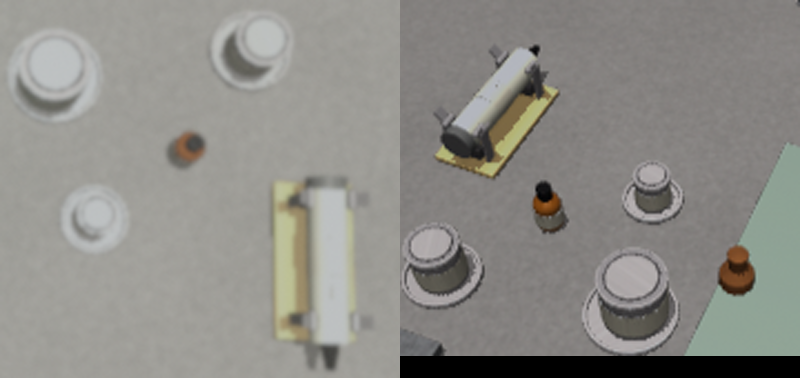

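Final view shows all tins in their saucers and the cartridge between the jaws. One closer look at its seating, and at jar/bottle before/after (the image diff is confounded by lighting/arm).

```bash
python3 - <<'E'
from h import *
import cv2
c=viewer.capture('scene');f=c['frame'][:,:,::-1].copy();o=cv2.imread('pics/scene0.png')
a=cv2.resize(f[105:175,190:260],(490,490),interpolation=cv2.INTER_CUBIC)
r=lambda g,x,y:cv2.resize(g[y-20:y+20,x-20:x+20],(150,150))
b=np.vstack([np.hstack([r(o,406,240),r(f,406,240)]),np.hstack([r(o,246,182),r(f,246,182)])])
b=cv2.copyMakeBorder(b,0,190,0,0,0)
cv2.imwrite('pics/g.png',np.hstack([a,b]))
for z in(.040,.060):
  for x in(-.075,.075):
    print(z,x,np.round((proj(c,np.array((.430+x,-.3215,z)))-[190,105])*7))
for x in(-.055,.055):
  for y in(-.015,.015,-.03,.03):
    print('lip',x,y,np.round((proj(c,np.array((.4295+x,-.3215+y,.0515 if abs(y)<.02 else .065)))-[190,105])*7))
E
```

```text
0.04 -0.075 [325.  87.]
0.04 0.075 [105. 358.]
0.06 -0.075 [316.  45.]
0.06 0.075 [ 91. 317.]
lip -0.055 -0.015 [257.  85.]
lip -0.055 0.015 [329. 106.]
lip -0.055 -0.03 [214.  46.]
lip -0.055 0.03 [360.  88.]
lip 0.055 -0.015 [ 92. 282.]
lip 0.055 0.015 [168. 307.]
lip 0.055 -0.03 [ 45. 242.]
lip 0.055 0.03 [198. 291.]
```

View pics/g.png

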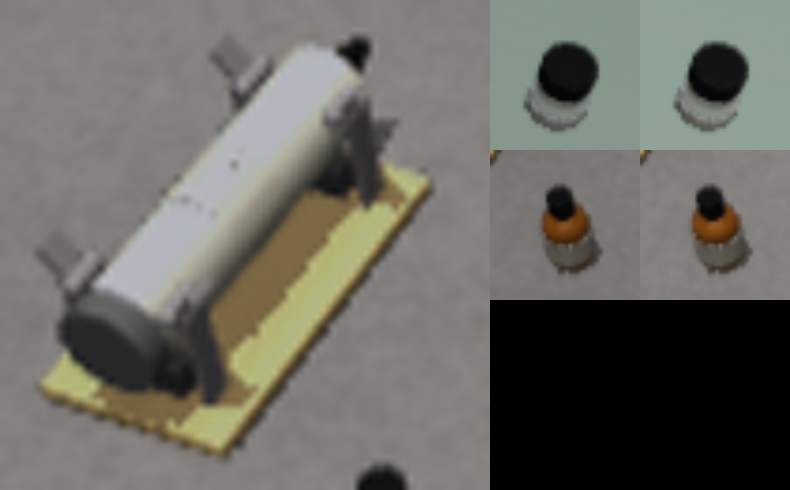

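Lips wrap over the cartridge at both clips; jar and bottle are identical before and after.

```bash
python3 -c "
from rig import ticket;print(ticket.hand_in())"
```

```text
the job is handed in; nothing more can be done
None
```

The three ink tins are standing in the saucers of their own size, and the cartridge is pressed into the twin clip. The gripper is open and clear of everything, and I handed the job in at about 24 s of robot time. The hand-in reports no verdict.

- **Tins:** in the overhead pictures each lid sits within about 4 mm of its saucer's centre, against the 13 mm allowed, and all stand level.
- **Cartridge:** the press met a hard stop at the seated height, with the force rising from 16 to 35 N and the tool moving only about 0.4 mm. In the last picture both pairs of lips close over it.
- **Check that disagreed:** the cartridge's rear end appeared about 16 px (in a 7x crop) off its predicted position in the scene camera. The clip lips appeared shifted roughly the same way, so I put it down to calibration or a few mm lengthwise, and did not press again to confirm.
- **Jar and bottle:** an automatic picture comparison showed differences, probably from lighting. In before-and-after crops, both are unmoved.

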